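Blank off a dust manifold port with a bayonet cap

TASK

Close the open port of the dust manifold with the bayonet cap that stands on the bench: pick the cap up by its bar, put its two lugs into the port's two slots, push it down against the spring until its flange meets the rim, and twist it clockwise (seen from above) a quarter turn to the stop. Do not let go: finish while still gripping the cap and pressing it fully home in the turned position, so that the seal can be checked. Leave the other things on the bench where they are.

Things in the scene. Friction and masses are not known exactly. Their poses are not given: they have to be found in the camera images.
- cap_mid (a point): loose bayonet cap standing upright on the bench; point on its axis, half-way up (29 mm above its underside). x along its grip bar, z up; a half turn makes no difference. On top a black grip bar 56 mm long (x), 14 wide (y), from 24 to 58 mm above the underside, on a round aluminium flange 72 mm across, 6 mm thick (18 to 24 mm up). About 0.16 kg
- cap_lug (a point): centre of the cap's +x lug, 26.5 mm from its axis and 3 mm above its underside, axes as cap_mid. Aluminium spigot 47 mm diameter, 18 mm tall, its first 4 mm tapered; at its foot two lugs on opposite sides, at +x and -x (in line with the bar), each 10 mm wide, 6 mm tall, reaching 30.5 mm from the axis
- port_rim (a point): centre of the port's mouth, level with its rim, 90 mm above the bench; z up, x through the two slots (a half turn makes no difference). Bore 52 mm diameter in a lip 6 mm thick; slots at +x and -x, 16 mm wide, reach 33 mm from the axis. Lugs pass below the lip once the cap's flange is within 6 mm of the rim; home: flange on rim, cap_mid 11 mm above this point
- manifold: the dust manifold, fixed; origin under its centre. Grey steel box 130 x 130 x 60 mm, the port's aluminium ring (80 mm diameter, 30 mm tall) upright on its top centre, a black pipe stub 56 mm diameter on its +x side to 100 mm from the centre. Inside the ring the cap turns clockwise from the slots by 90 degrees, to a stop at about 92; anticlockwise is blocked
- plate (a joint): spring-loaded round steel plate in the bore, 3 mm below the rim at 0; value is m pressed down. The cap's foot meets it with the flange 15 mm above the rim; pushing takes 5 N at first, 12.5 N when the flange meets the rim (value 0.015). If the cap is let go after the turn, the spring lifts it 6 mm, off the rim, until its lugs meet the lip
- bit_case_mid (a point): bystander: open dark wooden case of router bits, 100 x 170 x 28 mm (bits stick up to 42 mm); the point is its centre
- offcut_mid (a point): bystander: offcut of light wood, 40 x 130 x 35 mm; the point is its centre
- plain_plug_mid (a point): bystander: larger plain push-in plug, aluminium, 94 mm diameter, 50 mm tall with a round knob and no bar or lugs; the point is its centre
- wax_tin_mid (a point): bystander: round steel tin, 80 mm diameter, 40 mm tall; the point is its centre
Not all that is in view belongs to the job. Leave any purple look-alike of the part that bears cap_mid alone.

How it is judged:
By the outcome, as a careful person would: the job done as asked, in the order asked, and still so for the second after the job is handed in, while the arm keeps its last pose, push and grip.
It also fails if it takes over 42 s, if anything falls off the work surface, if the arm or the gripper's body presses on something with over 40 N, if the wrist force passes 120 N, or if a joint passes its speed limit or range.

ROBOT

A 6-joint arm with a two-finger parallel gripper is mounted at the origin on the work surface. World frame = base frame: x ahead of the robot, y to its left, z up, the work surface at z = 0. Lengths are in m, angles in rad, forces in N, time in s.
With the tool pointing down it reaches from about 0.35 to 0.975 m from the base axis. Payload 4.9 kg.
Tool frame: the origin (TCP) lies at the very end of the fingers, on their centre line; the grasp point (between the pads) lies 19 mm behind it (manip.hold_point_z is the distance from the TCP to the grasp point, in m); z points along the fingers, y is the direction in which the jaws open and shut (so a half turn about z gives the same grasp; the last joint's range is limited). The gripper opens to 85 mm and grips with 20 to 120 N. Pads are 22 mm wide; open, the fingers measure 114 mm over their backs; the gripper's body (76 mm by 85 mm) begins 54 mm behind the grasp point. The pads swing forward as they close: fully open they stand 13 mm farther back than shut.
Start: joints at [1.065, 0.053, 1.613, -0, 1.476, -0.119], TCP at [0.236, 0.579, 0.231] pointing down, gripper open.
Joint ranges: [-3.01, 3.01], [-1.01, 2.22], [0.06, 2.58], [-1.02, 4.17], [0.09, 2.62], [-3.14, 3.14]. Speed limits (rad/s): [2.57, 2.57, 3.14, 3.14, 3.14, 3.14].

INTERFACE

Orientations are given as a unit quaternion [w, x, y, z].
In Python, from plant import monitor, grab_frame, camera_params, ticket, manip gives the robot as it stands.
- The arm moves only by the tool play_rows, never from a script. Its argument "commands" is a list of rows, each an object of numbers: "dx", "dy", "dz": the shift along the tool's x, y, z in cm; "rx", "ry", "rz": the turn, a rotation vector about the tool's x, y, z in rad; "claw": the closure, from 0 (fully open) to 1 (shut). In form: [{"dx": .., "dy": .., "dz": .., "rx": .., "ry": .., "rz": .., "claw": ..}, ...]. A call has 1 to 5 rows; each row is the pose to reach, as a shift and turn from the pose measured when the call began, along the tool's axes at that moment; what a row does not reach only later rows make up. A row lasts 1/10 s, in which the tool goes at most 50 mm and 8.59 degrees, less where a joint would pass 70% of its speed; a pose out of reach is approached as far as the arm can. A call with a gripper value outside its range is refused whole. The fingers move at their own pace and stop on an object; the grip force is fixed at half the most. Time passes only in rows, so rows that repeat a pose let the fingers close. It gives the time, the measured TCP pose, the force and the opening at its end, in the units of the state.
- monitor.state(): the state, without advancing time (a new reading comes with each control period).
- grab_frame(name): name is "side" or "top" or "wrist"; returns the picture (480x640x3 uint8, blue, green, red); there is no depth.
- camera_params(name): a dict with "fx", "fy", "cx", "cy" (pixels), "rvec" (rotation vector, rad) and "tvec" (3), from world to camera coordinates, as OpenCV has them; the wrist camera has in their place "tool_from_camera" (4x4, takes a point from camera to tool coordinates, whose origin is the TCP and whose axes are the flange's). Camera axes: x right, y down, z forward; pixel columns grow to the right and rows downward; lengths in m; the calibration is good to about 2 mm. A picture is of the moment at which its call begins: read the wrist's pose just before it. camera_params takes no time and is no camera call.
- ticket.job_done(): hands the job in, once; it reports no verdict.
The state is a dict: "time": time; "joint_pos": joint angles; "joint_vel": joint speeds; "joint_efforts": joint torques, N m; "tool_pos": TCP position; "tool_rot": TCP orientation; "contact_force": force on the tool from outside, world axes, zero at the start; "ft_torque": the same for the moment, N m; "gripper_width": opening from 0.0 (shut) to 1.0 (fully open).
Only numpy, scipy, OpenCV 4.12 (cv2) and the standard library are available. Lean on these libraries where they do the work, as an engineer would, in place of code of your own. Each camera call takes 0.05 s, during which the arm holds its last target.

## Working session

There is one attempt and no reset: what is moved stays moved. The work goes in short steps, Python scripts to look and compute and a tool call to move; the robot and the scene stay as the last step left them, time stands still between calls to the robot, and variables do not carry over. Pictures are saved under pics/ and viewed, and the job is handed in when it is done.

Besides the shell and the picture viewer there is one more tool, called in YAML: its name, and indented under it one key for each argument. play_rows: Moves the arm, as the interface text tells. Its arguments: {"type":"object","properties":{"commands":{"type":"array"}},"required":["commands"]}

```bash
ls; mkdir -p pics; python3 - <<'E'
from plant import monitor, grab_frame, camera_params, ticket, manip
import cv2
print(monitor.state())
for n in ["side","top","wrist"]:
    cv2.imwrite(f"pics/a_{n}.png",grab_frame(n)); print(n,camera_params(n))
print(manip.hold_point_z)
E
```

```text
pics
{'time': 0.0, 'joint_pos': array([ 1.06499377e+00,  5.33658560e-02,  1.61430103e+00,  1.02569809e-05,
        1.47602119e+00, -1.18975388e-01]), 'joint_vel': array([-1.99409913e-03,  7.52965651e-04,  2.08053689e-04, -8.50327395e-04,
       -2.22651768e-05,  7.74591774e-04]), 'joint_efforts': array([ 1.56194081e-03, -3.93676865e+01, -3.70181608e+01,  7.68517384e-05,
        6.99078402e-03, -1.11178352e-05]), 'tool_pos': array([0.23545692, 0.57826969, 0.23005326]), 'tool_rot': array([-3.26853484e-04,  1.92210320e-01,  9.81353196e-01, -9.95433699e-04]), 'contact_force': array([-0.06027688,  1.01484392,  0.08542848]), 'ft_torque': array([-0.00708316,  0.04286049,  0.03415121]), 'gripper_width': 0.9977616033722194}
side {'fx': 607.3800927763393, 'fy': 607.3800927763393, 'cx': 316.505661076265, 'cy': 226.07401705382475, 'rvec': array([ 2.296866  , -0.02755418,  0.03156801]), 'tvec': array([-0.6292335 ,  0.13142777,  1.0515589 ])}
top {'fx': 566.5478358490172, 'fy': 566.5478358490172, 'cx': 320.1520809345231, 'cy': 224.06992296565565, 'rvec': array([ 2.11740485, -2.16968225,  0.11436647]), 'tvec': array([0.1093202 , 0.60200135, 1.20003932])}
wrist {'fx': 392.91253743517365, 'fy': 392.91253743517365, 'cx': 318.6475420897757, 'cy': 244.8673680790125, 'tool_from_camera': array([[-1.04218841e-04, -9.61464188e-01, -2.74930182e-01,
         6.99851727e-02],
       [ 9.99999895e-01,  2.25973401e-05, -4.58099445e-04,
        -8.00228654e-04],
       [ 4.46658901e-04, -2.74930201e-01,  9.61464084e-01,
        -1.41640858e-01],
       [ 0.00000000e+00,  0.00000000e+00,  0.00000000e+00,
         1.00000000e+00]])}
0.0187
```

View pics/a_side.png

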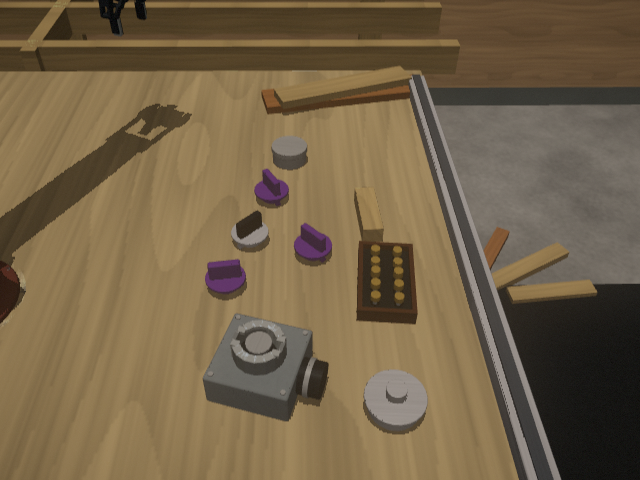

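View pics/a_top.png

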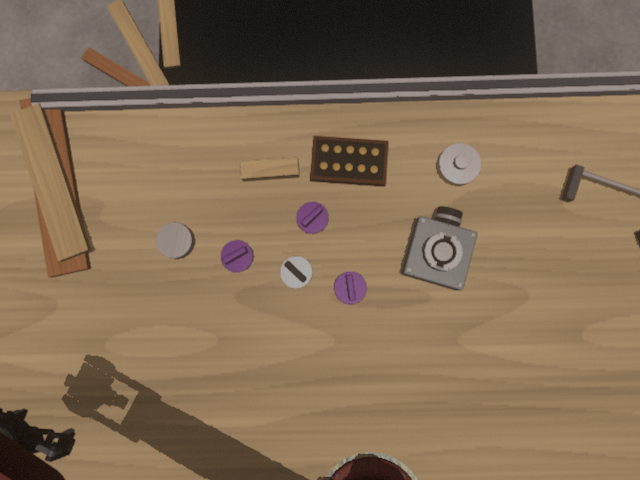

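View pics/a_wrist.png

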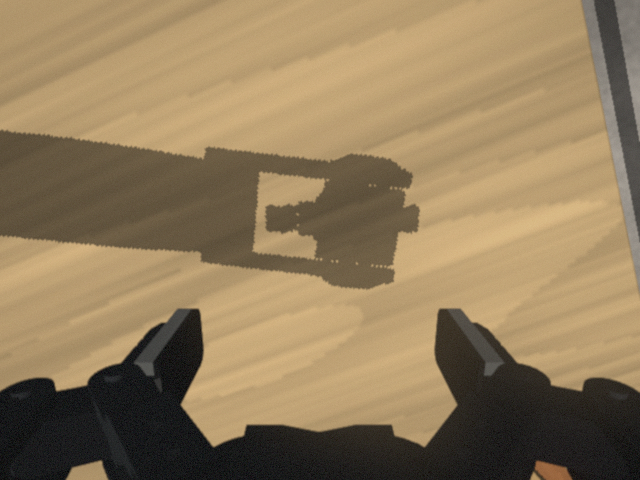

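The top view shows four look-alikes: purple ones at (237,256), (313,218) and (351,288), and an aluminium one with a black bar at (296,272). Only the last fits the description (aluminium flange, black bar). I'll confirm it in a crop and measure it.

```bash
python3 - <<'E'
import cv2, numpy as np
t=cv2.imread("pics/a_top.png"); s=cv2.imread("pics/a_side.png")
def c(im,x,y,w,k): return cv2.resize(im[y-w:y+w,x-w:x+w],(k,k),interpolation=cv2.INTER_CUBIC)
a=np.hstack([c(t,296,272,32,400),c(s,250,230,32,400)])
cv2.imwrite("pics/b_cap.png",a)
a=np.hstack([c(t,442,250,45,400),c(s,260,350,45,400)])
cv2.imwrite("pics/b_port.png",a)
E
```

```text
(no output)
```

View pics/b_cap.png

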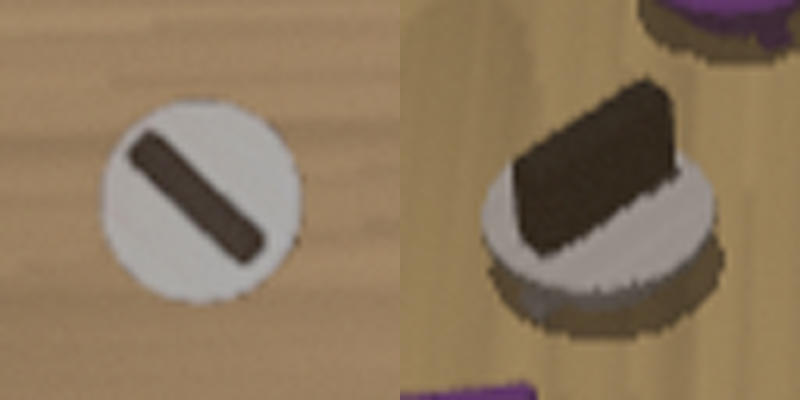

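View pics/b_port.png

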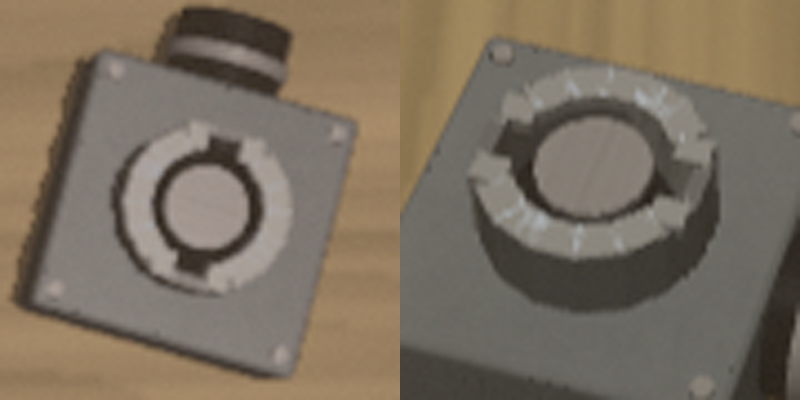

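The crop confirms it: silver flange with a black bar, centred at top (296,272) and side (250,231). The port's slots are also clear, at top about (447,238) and (440,265). Next I'll triangulate both.

```bash
cat > h.py <<'E'
import cv2, numpy as np
from plant import monitor, grab_frame, camera_params, ticket, manip
from scipy.spatial.transform import Rotation as R
def cam(n,st=None):
    p=camera_params(n); K=np.array([[p['fx'],0,p['cx']],[0,p['fy'],p['cy']],[0,0,1]])
    if n=='wrist':
        q=np.array(st['tool_rot']); T=np.eye(4); T[:3,:3]=R.from_quat(q[[1,2,3,0]]).as_matrix(); T[:3,3]=st['tool_pos']
        M=T@p['tool_from_camera']; M=np.linalg.inv(M); return K,M[:3,:3],M[:3,3]
    return K,R.from_rotvec(p['rvec']).as_matrix(),np.array(p['tvec'])
def ray(c,uv):
    K,Rm,t=c; d=Rm.T@np.linalg.solve(K,[uv[0],uv[1],1]); return -Rm.T@t,d/np.linalg.norm(d)
def plane(c,uv,z):
    o,d=ray(c,uv); return o+d*(z-o[2])/d[2]
def tri(rs):
    A=sum(np.eye(3)-np.outer(d,d) for o,d in rs); b=sum((np.eye(3)-np.outer(d,d))@o for o,d in rs)
    X=np.linalg.solve(A,b); return X,[np.linalg.norm(np.cross(X-o,d)) for o,d in rs]
def proj(c,X):
    K,Rm,t=c; p=K@(Rm@np.array(X)+t); return p[:2]/p[2]
E
python3 - <<'E'
from h import *
T=cam('top');S=cam('side')
ct=lambda x,y:(264+x/6.25,240+y/6.25); cs=lambda x,y:(218+x/6.25,198+y/6.25)
pt=lambda x,y:(397+x*.225,205+y*.225); ps=lambda x,y:(215+x*.225,305+y*.225)
X,e=tri([ray(T,ct(201,201)),ray(S,cs(199,215))]);print("flange",X,e,plane(T,ct(201,201),.024),plane(S,cs(199,215),.024))
a=plane(T,ct(140,143),.058);b=plane(T,ct(254,252),.058);print("bar",a,b,(a+b)/2,np.degrees(np.arctan2(*(b-a)[1::-1])),np.linalg.norm(a-b))
X,e=tri([ray(T,pt(206,207)),ray(S,ps(194,163))]);print("plate ctr",X,e)
for p in [(223,148),(193,265)]:print(plane(T,pt(*p),.09))
for p in [(110,135),(290,180)]:print('s',p,plane(S,(215+p[0]*.225,305+p[1]*.225),.09))
E
```

```text
flange [0.50368418 0.1507364  0.01872096] [np.float64(0.0019611520983710573), np.float64(0.0019611520983710026)] [0.50150073 0.15008045 0.024     ] [0.50621766 0.14532819 0.024     ]
bar [0.52025348 0.16842766 0.058     ] [0.48215153 0.13005027 0.058     ] [0.50120251 0.14923897 0.058     ] -134.79363874774683 0.0540794109383014
plate ctr [ 0.5363474  -0.16161722  0.08490857] [np.float64(0.0022124239773969254), np.float64(0.0022124239773969)]
[ 0.56125045 -0.17029071  0.09      ]
[ 0.50686731 -0.15356683  0.09      ]
s (110, 135) [ 0.51069967 -0.15307026  0.09      ]
s (290, 180) [ 0.57049173 -0.17261833  0.09      ]
```

```bash
cat >> h.py <<'E'
def mv(pos,yaw):
    st=monitor.state(); q=np.array(st['tool_rot']); R0=R.from_quat(q[[1,2,3,0]])
    y=np.radians(yaw); xa=np.array([np.cos(y),np.sin(y),0]); za=np.array([0,0,-1.])
    R1=R.from_matrix(np.column_stack([xa,np.cross(za,xa),za]))
    d=R0.inv().apply(np.array(pos)-st['tool_pos'])*100; r=(R0.inv()*R1).as_rotvec()
    x=R0.as_matrix()[:,0]
    print('t',round(st['time'],2),'pos',np.round(st['tool_pos'],4),'yaw',round(np.degrees(np.arctan2(x[1],x[0])),2),'F',np.round(st['contact_force'],1),'w',round(float(st['gripper_width']),3),'q',np.round(st['joint_pos'],2))
    print('dxyz cm',np.round(d,2),'r',np.round(r,4))
E
python3 -c "
from h import *
mv([.503,.149,.2],225)"
```

```text
t 0.15 pos [0.2355 0.5784 0.2303] yaw 157.84 F [-0.3 -0.4  0.2] w 1.004 q [ 1.07  0.05  1.61 -0.    1.48 -0.12]
dxyz cm [-40.97 -29.67   3.07] r [-1.3000e-03 -1.1000e-03 -1.1722e+00]
```

play_rows:
  commands:
    - {"dx": -41,"dy": -29.7,"dz": 3,"rz": -1.172,"claw": 0}
    - {"dx": -41,"dy": -29.7,"dz": 3,"rz": -1.172,"claw": 0}
    - {"dx": -41,"dy": -29.7,"dz": 3,"rz": -1.172,"claw": 0}
    - {"dx": -41,"dy": -29.7,"dz": 3,"rz": -1.172,"claw": 0}
    - {"dx": -41,"dy": -29.7,"dz": 3,"rz": -1.172,"claw": 0}

```text
invalid input
```

```bash
python3 -c "
from h import *
mv([.503,.149,.2],225)"
```

```text
t 0.15 pos [0.2355 0.5784 0.2303] yaw 157.84 F [-0.3 -0.4  0.2] w 1.004 q [ 1.07  0.05  1.61 -0.    1.48 -0.12]
dxyz cm [-40.97 -29.67   3.07] r [-1.3000e-03 -1.1000e-03 -1.1722e+00]
```

play_rows:
  commands:
    - {"dx": -41,"dy": -29.7,"dz": 3,"rx": 0,"ry": 0,"rz": -1.172,"claw": 0}
    - {"dx": -41,"dy": -29.7,"dz": 3,"rx": 0,"ry": 0,"rz": -1.172,"claw": 0}
    - {"dx": -41,"dy": -29.7,"dz": 3,"rx": 0,"ry": 0,"rz": -1.172,"claw": 0}
    - {"dx": -41,"dy": -29.7,"dz": 3,"rx": 0,"ry": 0,"rz": -1.172,"claw": 0}
    - {"dx": -41,"dy": -29.7,"dz": 3,"rx": 0,"ry": 0,"rz": -1.172,"claw": 0}

```text
time: 0.65
tool_pos: [0.3605, 0.3781, 0.2168]
tool_rot: [-0.0, -0.161, 0.987, -0.0]
contact_force: [1.2, -0.0, 0.3]
gripper_width: 0.997
```

```bash
python3 -c "
from h import *
mv([.503,.149,.2],225)"
```

```text
t 0.65 pos [0.3605 0.3781 0.2168] yaw -161.46 F [ 1.2 -0.   0.3] w 0.997 q [ 0.67 -0.19  1.86 -0.    1.46 -1.23]
dxyz cm [ -6.22 -26.25   1.69] r [-4.000e-04 -1.200e-03 -4.617e-01]
```

play_rows:
  commands:
    - {"dx": -6.2,"dy": -26.2,"dz": 1.7,"rx": 0,"ry": 0,"rz": -0.462,"claw": 0}
    - {"dx": -6.2,"dy": -26.2,"dz": 1.7,"rx": 0,"ry": 0,"rz": -0.462,"claw": 0}
    - {"dx": -6.2,"dy": -26.2,"dz": 1.7,"rx": 0,"ry": 0,"rz": -0.462,"claw": 0}
    - {"dx": -6.2,"dy": -26.2,"dz": 1.7,"rx": 0,"ry": 0,"rz": -0.462,"claw": 0}
    - {"dx": -6.2,"dy": -26.2,"dz": 1.7,"rx": 0,"ry": 0,"rz": -0.462,"claw": 0}

```text
time: 1.15
tool_pos: [0.4831, 0.1804, 0.2021]
tool_rot: [-0.0, -0.383, 0.924, -0.0]
contact_force: [0.5, 0.5, 0.5]
gripper_width: 0.999
```

play_rows:
  commands:
    - {"dx": 0,"dy": 0,"dz": 0,"rx": 0,"ry": 0,"rz": 0,"claw": 0}

```text
time: 1.25
tool_pos: [0.4848, 0.176, 0.2014]
tool_rot: [-0.001, -0.38, 0.925, -0.001]
contact_force: [-0.3, 1.2, 1.2]
gripper_width: 0.994
```

```bash
python3 -c "
from h import *
st=monitor.state()
mv([.503,.149,.12],225)
im=grab_frame('wrist');cv2.imwrite('pics/c1.png',im);np.save('c1.npy',st,allow_pickle=True)
"
```

```text
t 1.25 pos [0.4848 0.176  0.2014] yaw -135.29 F [-0.3  1.2  1.2] w 0.994 q [ 0.21 -0.19  1.89 -0.    1.44 -2.15]
dxyz cm [ 0.59 -3.19  8.15] r [-0.0011 -0.0026 -0.0051]
```

View pics/c1.png

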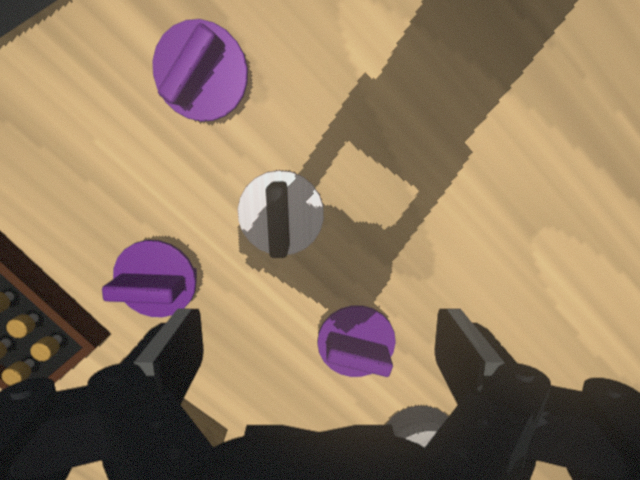

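The cap is at (280,213) with its bar nearly vertical in the image, so it is almost aligned with tool x. I'll move directly over it and take a second view.

```bash
python3 -c "
from h import *
st=np.load('c1.npy',allow_pickle=True).item();C=cam('wrist',st)
print(plane(C,(280.5,213),.024)); a=plane(C,(278,186),.058);b=plane(C,(279,251),.058);print(a,b,(a+b)/2)
im=cv2.imread('pics/c1.png');cv2.imwrite('pics/c1z.png',cv2.resize(im[160:270,220:340],None,fx=5,fy=5,interpolation=cv2.INTER_CUBIC))
"
```

```text
[0.50208643 0.14824343 0.024     ]
[0.48172136 0.13106987 0.058     ] [0.51706925 0.16517445 0.058     ] [0.49939531 0.14812216 0.058     ]
```

View pics/c1z.png

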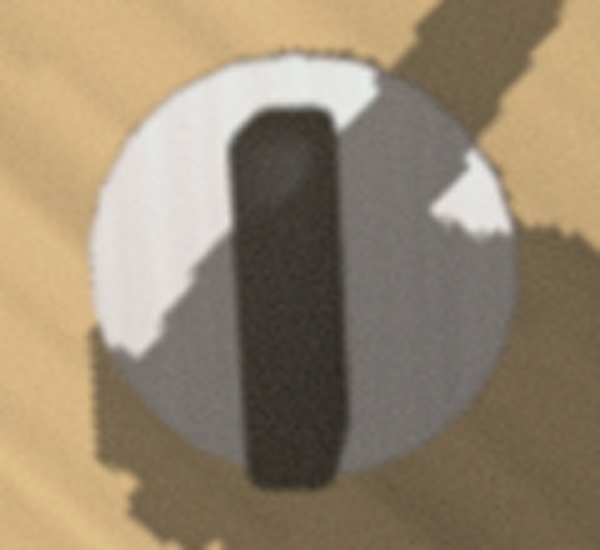

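play_rows:
  commands:
    - {"dx": 0.5,"dy": -3.2,"dz": 4,"rx": 0,"ry": 0,"rz": 0,"claw": 0}
    - {"dx": 0.5,"dy": -3.2,"dz": 7,"rx": 0,"ry": 0,"rz": 0,"claw": 0}
    - {"dx": 0.5,"dy": -3.2,"dz": 7,"rx": 0,"ry": 0,"rz": 0,"claw": 0}
    - {"dx": 0.5,"dy": -3.2,"dz": 7,"rx": 0,"ry": 0,"rz": 0,"claw": 0}

```text
time: 1.7
tool_pos: [0.5018, 0.1526, 0.1313]
tool_rot: [-0.002, -0.382, 0.924, 0.0]
contact_force: [0.6, 0.3, 1.0]
gripper_width: 1.0
```

```bash
python3 -c "
from h import *
st=monitor.state()
mv([.503,.149,.12],225)
im=grab_frame('wrist');cv2.imwrite('pics/c2.png',im);np.save('c2.npy',st,allow_pickle=True)
"
```

```text
t 1.7 pos [0.5018 0.1526 0.1313] yaw -135.11 F [0.6 0.3 1. ] w 1.0 q [ 0.15 -0.1   1.94 -0.    1.31 -2.2 ]
dxyz cm [ 0.17 -0.34  1.13] r [ 0.0017 -0.0032 -0.002 ]
```

View pics/c2.png

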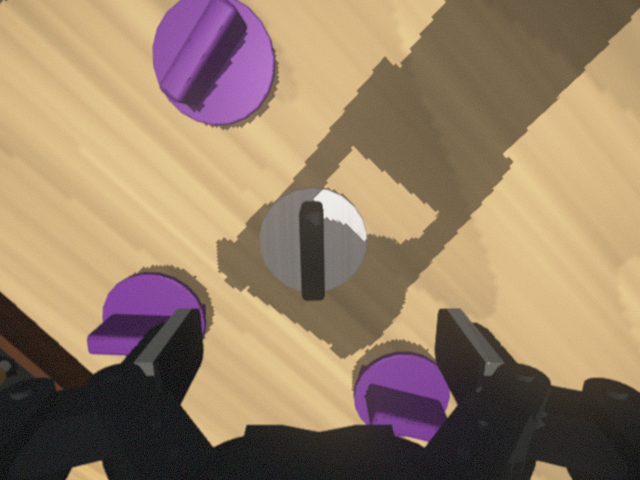

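```bash
python3 -c "
from h import *
im=cv2.imread('pics/c2.png');cv2.imwrite('pics/c2z.png',cv2.resize(im[180:310,250:380],None,fx=4.5,fy=4.5,interpolation=cv2.INTER_CUBIC))
"
```

```text
(no output)
```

View pics/c2z.png

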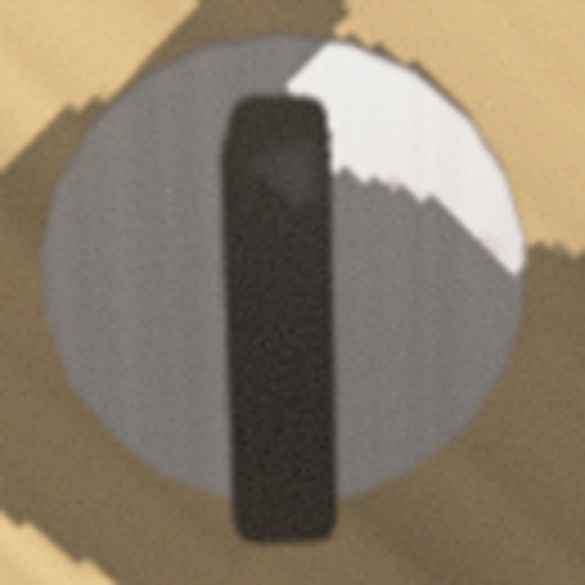

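```bash
python3 -c "
from h import *
C1=cam('wrist',np.load('c1.npy',allow_pickle=True).item())
C2=cam('wrist',np.load('c2.npy',allow_pickle=True).item())
z1=lambda x,y:(220+x/5,160+y/5)
z2=lambda x,y:(250+x/4.5,180+y/4.5)
f1=z1(305,262);f2=z2(283.5,270);T=cam('top');ft=(296.2,272.2)
print(tri([ray(C1,f1),ray(C2,f2)]),tri([ray(C1,f1),ray(C2,f2),ray(T,ft)]))
for z in (.018,.024):print(plane(C1,f1,z),plane(C2,f2,z))
# bar far-end (top face) two views
e1=z1(292,490);e2=z2(285,543)
E=tri([ray(C1,e1),ray(C2,e2)]);print('barend',E)
a=plane(C2,z2(276,150),.058);b=plane(C2,z2(285,543),.058);print(a,b,np.linalg.norm(a-b),np.degrees(np.arctan2(*(a-b)[1::-1])))
a=plane(C1,z1(283,150),.058);b=plane(C1,z1(292,490),.058);print(a,b,np.linalg.norm(a-b),np.degrees(np.arctan2(*(a-b)[1::-1])))
print(proj(C2,[.502,.149,.058]),proj(C1,[.502,.149,.058]))
"
```

```text
(array([0.50267425, 0.14851144, 0.01971974]), [np.float64(0.00034874449518414717), np.float64(0.000348744495184093)]) (array([0.50204503, 0.14891152, 0.02154723]), [np.float64(0.0005610123494053382), np.float64(0.000926668305190309), np.float64(0.0013470865048090242)])
[0.50267745 0.14859637 0.018     ] [0.50337259 0.14885982 0.018     ]
[0.50142686 0.14819271 0.024     ] [0.50217344 0.14778024 0.024     ]
barend (array([0.52293143, 0.16927537, 0.0537057 ]), [np.float64(0.0001695738497596598), np.float64(0.00016957384975956337)])
[0.48510385 0.13020715 0.058     ] [0.52172431 0.16797204 0.058     ] 0.05260460279867959 -134.1185673550593
[0.48454901 0.13232634 0.058     ] [0.52145223 0.1686568  0.058     ] 0.0517856136268895 -135.4480942476202
[313.98499973 256.61032175] [276.97449409 222.50504412]
```

```bash
python3 -c "
from h import *
mv([.5022,.1485,.027],225.2)"
```

```text
t 1.75 pos [0.5029 0.1528 0.1329] yaw -135.1 F [-0.1 -0.5  0.1] w 1.002 q [ 0.15 -0.1   1.94 -0.    1.31 -2.2 ]
dxyz cm [ 0.35 -0.25 10.59] r [-0.0002 -0.0007 -0.0053]
```

play_rows:
  commands:
    - {"dx": 0.3,"dy": -0.3,"dz": 3,"rx": 0,"ry": 0,"rz": -0.005,"claw": 0}
    - {"dx": 0.3,"dy": -0.3,"dz": 5,"rx": 0,"ry": 0,"rz": -0.005,"claw": 0}
    - {"dx": 0.3,"dy": -0.3,"dz": 5,"rx": 0,"ry": 0,"rz": -0.005,"claw": 0}
    - {"dx": 0.3,"dy": -0.3,"dz": 5,"rx": 0,"ry": 0,"rz": -0.005,"claw": 0}

```text
time: 2.15
tool_pos: [0.5039, 0.1494, 0.085]
tool_rot: [0.001, -0.385, 0.923, -0.001]
contact_force: [-0.1, 0.7, 1.4]
gripper_width: 0.999
```

```bash
python3 -c "
from h import *
mv([.5022,.1485,.027],225.2)
P=[]
for i in range(3):
    st=monitor.state(); P.append(st['tool_pos']); im=grab_frame('wrist')
print(np.array(P).round(4))
cv2.imwrite('pics/c3.png',im);np.save('c3.npy',st,allow_pickle=True)
mv([.5022,.1485,.027],225.2)
"
```

```text
t 2.15 pos [0.5039 0.1494 0.085 ] yaw -134.75 F [-0.1  0.7  1.4] w 0.999 q [ 0.15 -0.05  1.97 -0.    1.22 -2.21]
dxyz cm [0.19 0.07 5.8 ] r [-0.0018  0.0015  0.0008]
[[0.5039 0.1494 0.085 ]
 [0.5043 0.1493 0.0854]
 [0.5045 0.1492 0.0855]]
t 2.3 pos [0.5044 0.1491 0.0854] yaw -134.78 F [-0.2  0.2  1.1] w 1.002 q [ 0.15 -0.05  1.97 -0.    1.22 -2.21]
dxyz cm [0.21 0.13 5.84] r [-0.0026  0.0025  0.0003]
```

View pics/c3.png

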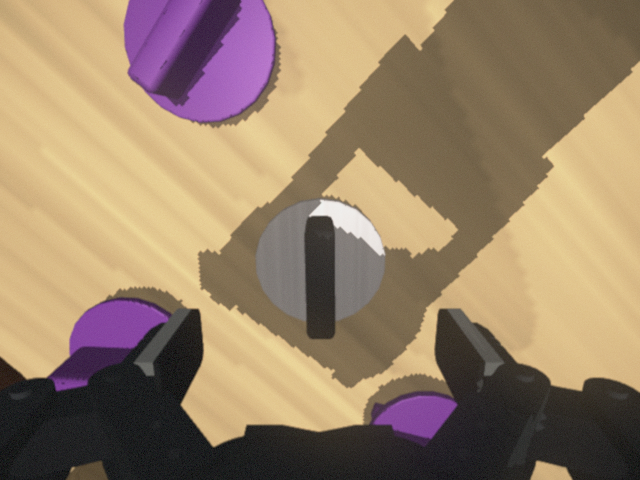

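```bash
python3 -c "
from h import *
C=cam('wrist',np.load('c3.npy',allow_pickle=True).item())
print(plane(C,(320.7,260.5),.024),plane(C,(321,338),.058))
C2=cam('wrist',np.load('c2.npy',allow_pickle=True).item())
print(tri([ray(C,(320.7,260.5)),ray(C2,(313,240))]))
"
```

```text
[0.50140554 0.14723645 0.024     ] [0.52098897 0.16713391 0.058     ]
(array([0.5045429 , 0.15017324, 0.01123414]), [np.float64(0.00019685178730401083), np.float64(0.00019685178730393537)])
```

play_rows:
  commands:
    - {"dx": 0.3,"dy": 0.1,"dz": 3,"rx": 0,"ry": 0,"rz": 0,"claw": 0}
    - {"dx": 0.3,"dy": 0.1,"dz": 5,"rx": 0,"ry": 0,"rz": 0,"claw": 0}
    - {"dx": 0.3,"dy": 0.1,"dz": 5.8,"rx": 0,"ry": 0,"rz": 0,"claw": 0}
    - {"dx": 0.3,"dy": 0.1,"dz": 5.8,"rx": 0,"ry": 0,"rz": 0,"claw": 0}
    - {"dx": 0.3,"dy": 0.1,"dz": 5.8,"rx": 0,"ry": 0,"rz": 0,"claw": 0}

```text
time: 2.8
tool_pos: [0.5028, 0.1478, 0.0286]
tool_rot: [0.003, -0.384, 0.923, -0.001]
contact_force: [-0.8, 0.7, -0.0]
gripper_width: 0.995
```

```bash
python3 -c "
from h import *
im=grab_frame('wrist')
mv([.5015,.1475,.027],225.2)
cv2.imwrite('pics/c4.png',im)
"
```

```text
t 2.85 pos [0.5031 0.1479 0.0289] yaw -134.78 F [-0.1 -0.2 -0. ] w 1.0 q [ 0.14  0.03  2.   -0.    1.11 -2.22]
dxyz cm [0.14 0.09 0.19] r [-0.0042  0.0046  0.0003]
```

View pics/c4.png

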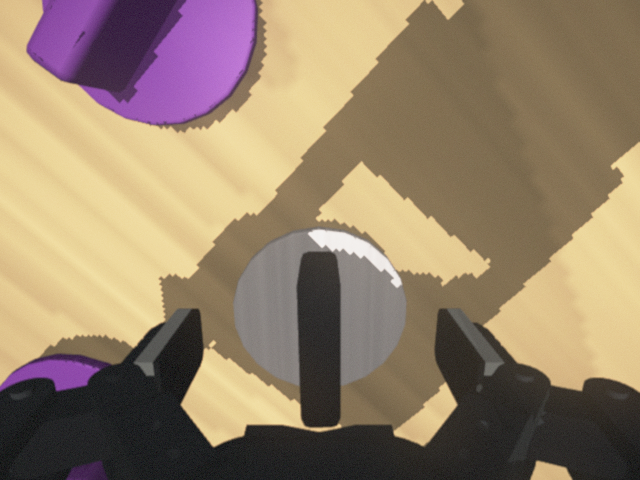

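play_rows:
  commands:
    - {"dx": 0.1,"dy": 0.05,"dz": 0.1,"rx": 0,"ry": 0,"rz": 0,"claw": 0.4}
    - {"dx": 0.1,"dy": 0.05,"dz": 0.1,"rx": 0,"ry": 0,"rz": 0,"claw": 1}
    - {"dx": 0.1,"dy": 0.05,"dz": 0.1,"rx": 0,"ry": 0,"rz": 0,"claw": 1}
    - {"dx": 0.1,"dy": 0.05,"dz": 0.1,"rx": 0,"ry": 0,"rz": 0,"claw": 1}
    - {"dx": 0.1,"dy": 0.05,"dz": 0.1,"rx": 0,"ry": 0,"rz": 0,"claw": 1}

```text
time: 3.35
tool_pos: [0.5021, 0.1475, 0.0281]
tool_rot: [0.003, -0.384, 0.923, -0.001]
contact_force: [-4.2, -0.4, 8.9]
gripper_width: 0.152
```

play_rows:
  commands:
    - {"dx": 0,"dy": 0,"dz": 0,"rx": 0,"ry": 0,"rz": 0,"claw": 1}
    - {"dx": 0,"dy": 0,"dz": 0,"rx": 0,"ry": 0,"rz": 0,"claw": 1}

```text
time: 3.55
tool_pos: [0.5022, 0.1475, 0.0282]
tool_rot: [0.003, -0.384, 0.923, -0.001]
contact_force: [-0.1, -0.2, -0.3]
gripper_width: 0.153
```

```bash
python3 -c "
from h import *
im=grab_frame('wrist')
mv([.5015,.1475,.027],225.2)
cv2.imwrite('pics/c5.png',im)
"
```

```text
t 3.6 pos [0.5022 0.1475 0.0281] yaw -134.79 F [0.9 0.2 0.2] w 0.151 q [ 0.14  0.03  2.   -0.    1.1  -2.22]
dxyz cm [0.05 0.05 0.11] r [-0.0043  0.0047  0.0002]
```

View pics/c5.png

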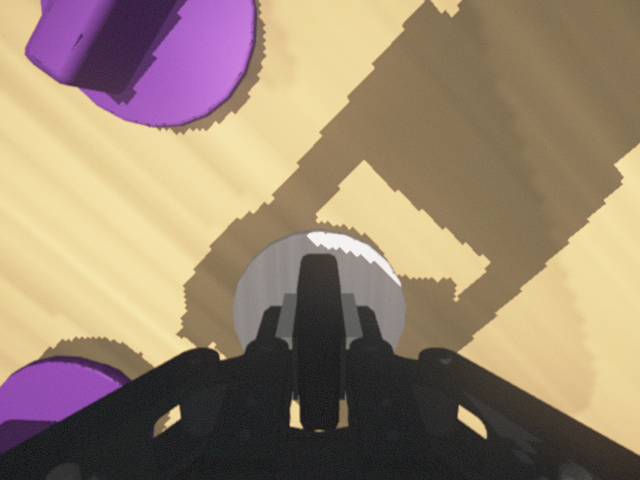

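play_rows:
  commands:
    - {"dx": 0,"dy": 0,"dz": -3,"rx": 0,"ry": 0,"rz": 0,"claw": 1}
    - {"dx": 0,"dy": 0,"dz": -8,"rx": 0,"ry": 0,"rz": 0,"claw": 1}
    - {"dx": 0,"dy": 0,"dz": -13,"rx": 0,"ry": 0,"rz": 0,"claw": 1}
    - {"dx": 0,"dy": 0,"dz": -18,"rx": 0,"ry": 0,"rz": 0,"claw": 1}
    - {"dx": 0,"dy": 0,"dz": -18,"rx": 0,"ry": 0,"rz": 0,"claw": 1}

```text
time: 4.1
tool_pos: [0.5053, 0.1482, 0.2174]
tool_rot: [0.011, -0.384, 0.923, -0.003]
contact_force: [0.6, -0.1, -0.7]
gripper_width: 0.155
```

```bash
python3 -c "
from h import *
mv([.6125,-.185,.2],163)
"
```

```text
t 4.1 pos [0.5053 0.1482 0.2174] yaw -134.77 F [ 0.6 -0.1 -0.7] w 0.155 q [ 0.14 -0.19  1.87 -0.    1.44 -2.22]
dxyz cm [ 16.13 -31.05   1.88] r [-0.0029  0.0228  1.0859]
```

play_rows:
  commands:
    - {"dx": 16,"dy": -31,"dz": 1.9,"rx": 0,"ry": 0.02,"rz": 1.086,"claw": 1}
    - {"dx": 16,"dy": -31,"dz": 1.9,"rx": 0,"ry": 0.02,"rz": 1.086,"claw": 1}
    - {"dx": 16,"dy": -31,"dz": 1.9,"rx": 0,"ry": 0.02,"rz": 1.086,"claw": 1}
    - {"dx": 16,"dy": -31,"dz": 1.9,"rx": 0,"ry": 0.02,"rz": 1.086,"claw": 1}
    - {"dx": 16,"dy": -31,"dz": 1.9,"rx": 0,"ry": 0.02,"rz": 1.086,"claw": 1}

```text
time: 4.6
tool_pos: [0.5807, -0.0911, 0.2005]
tool_rot: [0.001, -0.016, 1.0, -0.0]
contact_force: [1.5, 0.5, -1.5]
gripper_width: 0.154
```

```bash
python3 -c "
from h import *
mv([.6125,-.185,.2],163)
"
```

```text
t 4.6 pos [ 0.5807 -0.0911  0.2005] yaw -178.12 F [ 1.5  0.5 -1.5] w 0.154 q [-0.28 -0.02  1.73 -0.    1.42 -1.89]
dxyz cm [-2.87 -9.49  0.07] r [-0.0006  0.0026  0.3296]
```

play_rows:
  commands:
    - {"dx": -2.9,"dy": -9.5,"dz": 0,"rx": 0,"ry": 0,"rz": 0.33,"claw": 1}
    - {"dx": -2.9,"dy": -9.5,"dz": 0,"rx": 0,"ry": 0,"rz": 0.33,"claw": 1}
    - {"dx": -2.9,"dy": -9.5,"dz": 0,"rx": 0,"ry": 0,"rz": 0.33,"claw": 1}
    - {"dx": -2.9,"dy": -9.5,"dz": 0,"rx": 0,"ry": 0,"rz": 0.33,"claw": 1}
    - {"dx": -2.9,"dy": -9.5,"dz": 0,"rx": 0,"ry": 0,"rz": 0.33,"claw": 1}

```text
time: 5.1
tool_pos: [0.6121, -0.1844, 0.1991]
tool_rot: [0.0, 0.147, 0.989, 0.0]
contact_force: [0.1, 0.6, -0.9]
gripper_width: 0.154
```

```bash
python3 -c "
from h import *
grab_frame('wrist')
mv([.6125,-.185,.2],163)
st=monitor.state()
im=grab_frame('wrist')
cv2.imwrite('pics/d1.png',im);np.save('d1.npy',st,allow_pickle=True)
"
```

```text
t 5.15 pos [ 0.6123 -0.184   0.1996] yaw 163.07 F [-0.1 -0.7 -1.8] w 0.152 q [-0.41  0.11  1.61  0.    1.42 -1.68]
dxyz cm [-0.05 -0.09 -0.04] r [0.0003 0.001  0.0013]
```

View pics/d1.png

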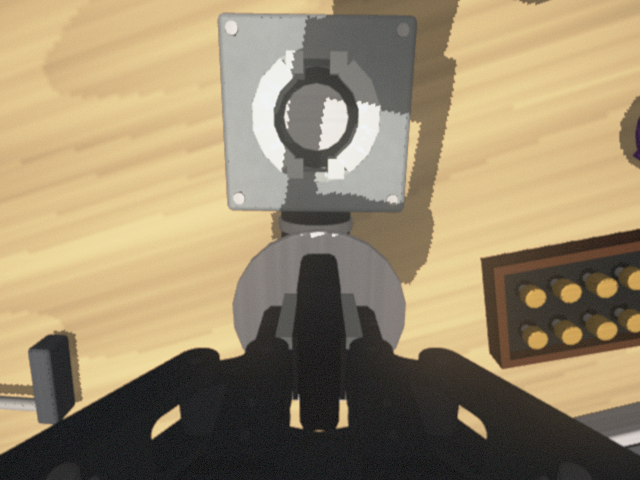

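```bash
python3 -c "
from h import *
im=cv2.imread('pics/d1.png');cv2.imwrite('pics/d1z.png',cv2.resize(im[40:190,240:390],None,fx=4,fy=4,interpolation=cv2.INTER_CUBIC))
"
```

```text
(no output)
```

View pics/d1z.png

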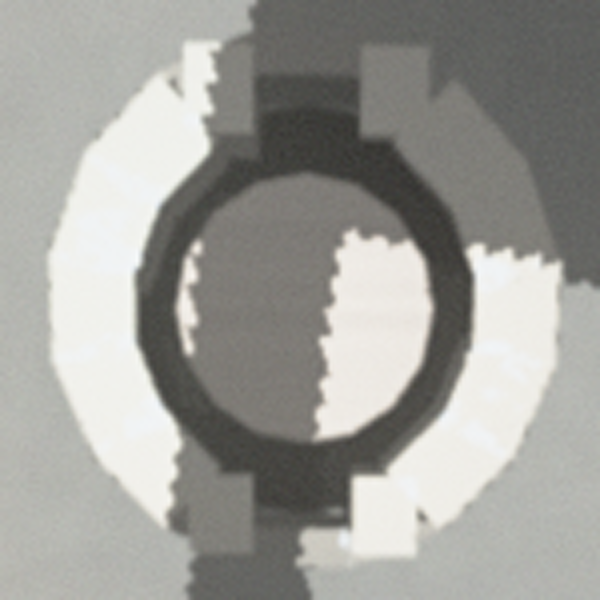

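```bash
python3 -c "
from h import *
im=cv2.imread('pics/d1.png');cv2.imwrite('pics/d1y.png',cv2.resize(im[220:370,220:420],None,fx=4,fy=4,interpolation=cv2.INTER_CUBIC))
"
```

```text
(no output)
```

View pics/d1y.png

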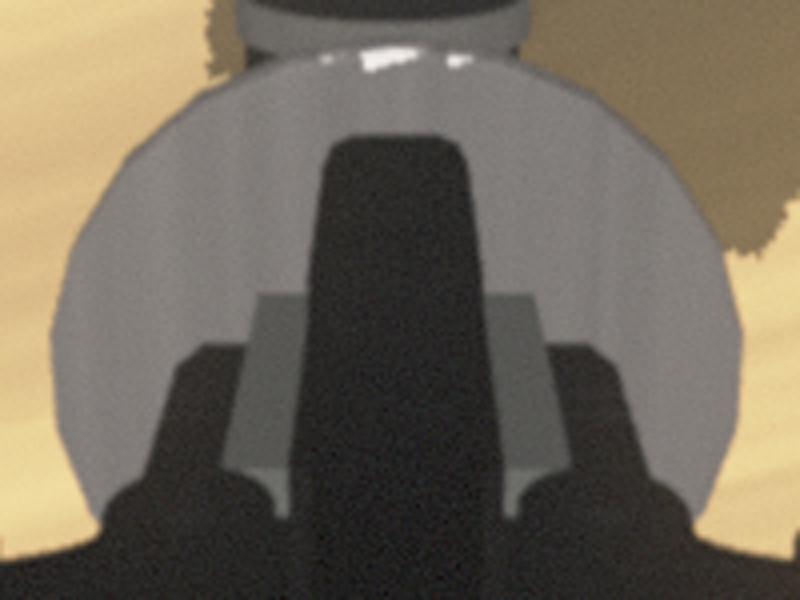

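```bash
python3 -c "
from h import *
from scipy.optimize import least_squares
p=camera_params('wrist');K=np.array([[p['fx'],0,p['cx']],[0,p['fy'],p['cy']],[0,0,1]]);M=p['tool_from_camera']
pts=[(395,45),(245,72),(125,160),(70,250),(52,340),(60,430),(103,525),(545,72),(665,155),(722,240),(742,330),(738,430),(697,520)]
def tp(u,h):
    d=M[:3,:3]@np.linalg.solve(K,[u[0],u[1],1]); o=M[:3,3]; return (o+d*(h-o[2])/d[2])[:2]
for h in (.002,.004,.006):
    P=np.array([tp((220+x/4,220+y/4),h) for x,y in pts])
    s=least_squares(lambda v:np.hypot(*(P-v[:2]).T)-v[2],[0,0,.036]);print(h,s.x.round(4),np.abs(s.fun).max())
C=cam('wrist',np.load('d1.npy',allow_pickle=True).item())
z=lambda x,y:(240+x/4,40+y/4)
Q=np.array([plane(C,z(*c),.09) for c in [(257,137),(360,137),(253,472),(351,472)]]);print(Q.mean(0),np.round(Q*1e3,1))
u=Q[:2].mean(0)-Q[2:].mean(0);print('slot yaw',np.degrees(np.arctan2(u[1],u[0])),np.linalg.norm(u))
u2=plane(C,z(308.5,92),.09)-plane(C,z(302,512),.09);print(np.degrees(np.arctan2(u2[1],u2[0])))
c=plane(C,z(306,305),.09)
o=np.array([plane(C,z(*c),.09) for c in [(50,300),(558,300),(137,300),(474,300)]]);print('ring L/R',o.round(4),(o[0]+o[1])/2,(o[2]+o[3])/2)
T=cam('top');S=cam('side')
print('tri',tri([ray(C,z(305,304.5)),ray(T,(443.3,251.6)),ray(S,(258.7,341.7))]),tri([ray(C,z(305,304.5)),ray(T,(443.3,251.6))]))
"
```

```text
0.002 [-0.     -0.0005  0.0347] 0.0003557917652268136
0.004 [-0.001  -0.0005  0.0352] 0.0003607456200945616
0.006 [-0.002  -0.0005  0.0357] 0.000365699501321079
[ 0.53616978 -0.16324985  0.09      ] [[ 510.9 -163.    90. ]
 [ 515.4 -148.4   90. ]
 [ 557.  -178.1   90. ]
 [ 561.4 -163.5   90. ]]
slot yaw 161.80332932706216 0.048467647869785344
162.039441480249
ring L/R [[ 0.5236 -0.1999  0.09  ]
 [ 0.5461 -0.1261  0.09  ]
 [ 0.5275 -0.1873  0.09  ]
 [ 0.5424 -0.1383  0.09  ]] [ 0.53484918 -0.16303073  0.09      ] [ 0.53491573 -0.16281214  0.09      ]
tri (array([ 0.53602575, -0.16217384,  0.08525195]), [np.float64(0.0011141013676596648), np.float64(0.001970658603999759), np.float64(0.002673054398279649)]) (array([ 0.53485555, -0.16312624,  0.07771791]), [np.float64(0.0002309111085471572), np.float64(0.0002309111085471871)])
```

play_rows:
  commands:
    - {"dx": 3,"dy": 0,"dz": 0,"rx": 0,"ry": 0,"rz": 0.018,"claw": 1}
    - {"dx": 3,"dy": 0,"dz": 0,"rx": 0,"ry": 0,"rz": 0.018,"claw": 1}
    - {"dx": 3,"dy": 0,"dz": 0,"rx": 0,"ry": 0,"rz": 0.018,"claw": 1}

```text
time: 5.5
tool_pos: [0.5836, -0.1741, 0.2001]
tool_rot: [0.001, 0.155, 0.988, -0.0]
contact_force: [-0.9, 0.1, -1.1]
gripper_width: 0.154
```

```bash
python3 -c "
from h import *
grab_frame('wrist')
mv([.536,-.163,.2],162)
st=monitor.state()
im=grab_frame('wrist')
cv2.imwrite('pics/d2.png',im);np.save('d2.npy',st,allow_pickle=True)
cv2.imwrite('pics/d2z.png',cv2.resize(im[90:250,240:390],None,fx=3.75,fy=3.75,interpolation=cv2.INTER_CUBIC))
"
```

```text
t 5.55 pos [ 0.5841 -0.1745  0.2005] yaw 162.14 F [-0.   1.1 -1.8] w 0.157 q [-0.41  0.04  1.68  0.    1.42 -1.67]
dxyz cm [ 4.93 -0.38  0.04] r [0.     0.0031 0.0025]
```

View pics/d2z.png

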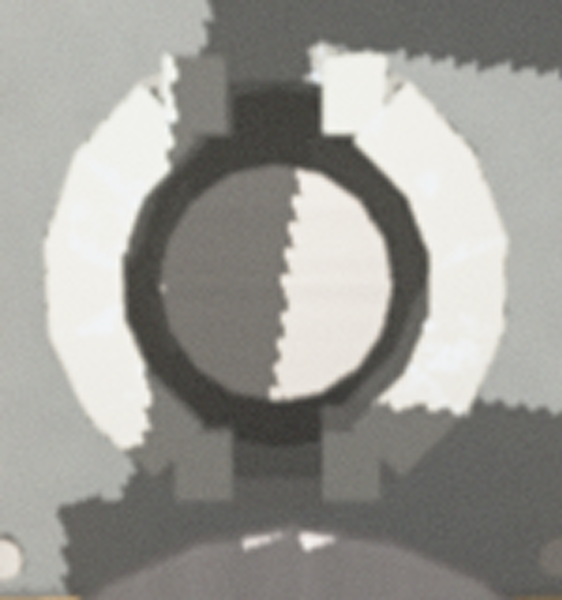

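```bash
python3 -c "
from h import *
C1=cam('wrist',np.load('d1.npy',allow_pickle=True).item())
C=cam('wrist',np.load('d2.npy',allow_pickle=True).item())
z=lambda x,y:(240+x/3.75,90+y/3.75)
Q=np.array([plane(C,z(*c),.09) for c in [(232,136),(322,136),(233,430),(323,430)]]);print(Q.mean(0),np.round(Q*1e3,1))
u=Q[:2].mean(0)-Q[2:].mean(0);print('slot yaw',np.degrees(np.arctan2(u[1],u[0])),np.linalg.norm(u))
o=np.array([plane(C,z(*c),.09) for c in [(45,265),(505,265),(125,283),(429,283)]]);print('ring L/R',(o[0]+o[1])/2,(o[2]+o[3])/2)
print(tri([ray(C1,(316.25,116.1)),ray(C,z(277.5,283))]))
"
```

```text
[ 0.53622249 -0.16308667  0.09      ] [[ 510.8 -162.6   90. ]
 [ 515.3 -148.6   90. ]
 [ 557.  -178.    90. ]
 [ 561.8 -163.1   90. ]]
slot yaw 162.14581191540046 0.048662286045402146
ring L/R [ 0.53264064 -0.1623651   0.09      ] [ 0.53556499 -0.16296437  0.09      ]
(array([ 0.53555119, -0.16298065,  0.09004101]), [np.float64(0.00010561165857236666), np.float64(0.0001056116585722343)])
```

```bash
python3 -c "
from h import *
mv([.5355,-.163,.125],162.1)"
```

```text
t 5.6 pos [ 0.5844 -0.1748  0.2007] yaw 162.12 F [ 1.1  0.4 -1.6] w 0.154 q [-0.41  0.04  1.68  0.    1.42 -1.67]
dxyz cm [ 5.04 -0.38  7.55] r [-0.      0.0032  0.0004]
```

play_rows:
  commands:
    - {"dx": 3,"dy": -0.2,"dz": 2,"rx": 0,"ry": 0.003,"rz": 0,"claw": 1}
    - {"dx": 5,"dy": -0.4,"dz": 5,"rx": 0,"ry": 0.003,"rz": 0,"claw": 1}
    - {"dx": 5,"dy": -0.4,"dz": 7.5,"rx": 0,"ry": 0.003,"rz": 0,"claw": 1}
    - {"dx": 5,"dy": -0.4,"dz": 7.5,"rx": 0,"ry": 0.003,"rz": 0,"claw": 1}
    - {"dx": 5,"dy": -0.4,"dz": 7.5,"rx": 0,"ry": 0.003,"rz": 0,"claw": 1}

```text
time: 6.1
tool_pos: [0.5365, -0.1635, 0.1262]
tool_rot: [0.0, 0.155, 0.988, -0.0]
contact_force: [-0.4, -0.0, -0.6]
gripper_width: 0.155
```

```bash
python3 -c "
from h import *
S=cam('side')
im=grab_frame('side')
mv([.5355,-.163,.115],162.1)
cv2.imwrite('pics/e1.png',cv2.resize(im[270:420,180:340],None,fx=4,fy=4,interpolation=cv2.INTER_CUBIC))
im=grab_frame('wrist');cv2.imwrite('pics/e2.png',im)
mv([.5355,-.163,.115],162.1)
"
```

```text
t 6.15 pos [ 0.5374 -0.1639  0.1274] yaw 162.13 F [ 0.4  0.5 -1.2] w 0.153 q [-0.43 -0.01  1.86  0.    1.29 -1.69]
dxyz cm [0.21 0.03 1.24] r [-0.0003  0.0031  0.0006]
t 6.2 pos [ 0.5377 -0.1641  0.1279] yaw 162.14 F [-0.2 -0.3 -2.3] w 0.156 q [-0.43 -0.01  1.86  0.    1.29 -1.69]
dxyz cm [0.25 0.03 1.29] r [-0.0005  0.0042  0.0006]
```

View pics/e1.png

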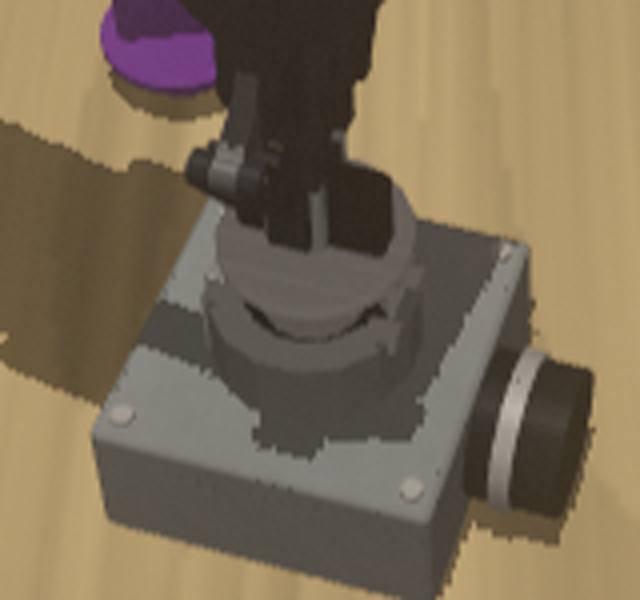

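View pics/e2.png

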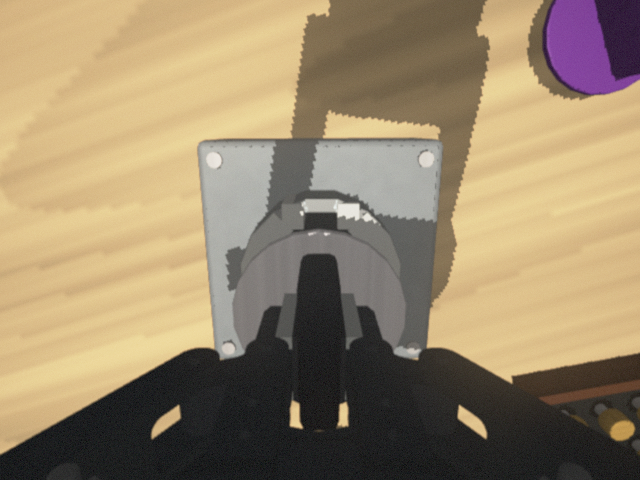

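play_rows:
  commands:
    - {"dx": 0.25,"dy": 0,"dz": 0.5,"rx": 0,"ry": 0.004,"rz": 0,"claw": 1}
    - {"dx": 0.25,"dy": 0,"dz": 0.9,"rx": 0,"ry": 0.004,"rz": 0,"claw": 1}
    - {"dx": 0.25,"dy": 0,"dz": 1.2,"rx": 0,"ry": 0.004,"rz": 0,"claw": 1}
    - {"dx": 0.25,"dy": 0,"dz": 1.2,"rx": 0,"ry": 0.004,"rz": 0,"claw": 1}

```text
time: 6.6
tool_pos: [0.5351, -0.1632, 0.1154]
tool_rot: [-0.0, 0.155, 0.988, -0.0]
contact_force: [0.1, -0.6, -1.7]
gripper_width: 0.153
```

```bash
python3 -c "
from h import *
mv([.5355,-.163,.105],162.1)"
```

```text
t 6.6 pos [ 0.5351 -0.1632  0.1154] yaw 162.13 F [ 0.1 -0.6 -1.7] w 0.153 q [-0.43 -0.    1.87 -0.    1.28 -1.69]
dxyz cm [-0.03  0.03  1.04] r [-0.0004 -0.0007  0.0006]
```

play_rows:
  commands:
    - {"dx": 0,"dy": 0,"dz": 0.3,"rx": 0,"ry": 0,"rz": 0,"claw": 1}
    - {"dx": 0,"dy": 0,"dz": 0.6,"rx": 0,"ry": 0,"rz": 0,"claw": 1}
    - {"dx": 0,"dy": 0,"dz": 0.6,"rx": 0,"ry": 0,"rz": 0,"claw": 1}

```text
time: 6.9
tool_pos: [0.5353, -0.1633, 0.1101]
tool_rot: [-0.0, 0.155, 0.988, -0.0]
contact_force: [-2.1, 0.8, 6.4]
gripper_width: 0.155
```

```bash
python3 -c "
from h import *
mv([.5355,-.163,.100],162.1)"
```

```text
t 6.9 pos [ 0.5353 -0.1633  0.1101] yaw 162.14 F [-2.1  0.8  6.4] w 0.155 q [-0.43  0.    1.87 -0.    1.27 -1.69]
dxyz cm [-0.01  0.04  1.01] r [-0.0005 -0.0003  0.0006]
```

play_rows:
  commands:
    - {"dx": 0,"dy": 0,"dz": 0.4,"rx": 0,"ry": 0,"rz": 0,"claw": 1}
    - {"dx": 0,"dy": 0,"dz": 0.8,"rx": 0,"ry": 0,"rz": 0,"claw": 1}
    - {"dx": 0,"dy": 0,"dz": 0.8,"rx": 0,"ry": 0,"rz": 0,"claw": 1}

```text
time: 7.2
tool_pos: [0.5357, -0.1635, 0.1035]
tool_rot: [0.0, 0.155, 0.988, -0.0]
contact_force: [-3.7, 2.6, 9.9]
gripper_width: 0.152
```

```bash
python3 -c "
from h import *
mv([.5355,-.163,.100],162.1)"
```

```text
t 7.2 pos [ 0.5357 -0.1635  0.1035] yaw 162.14 F [-3.7  2.6  9.9] w 0.152 q [-0.43  0.01  1.88 -0.    1.25 -1.69]
dxyz cm [0.04 0.04 0.35] r [-0.0006  0.0003  0.0007]
```

play_rows:
  commands:
    - {"dx": 0.08,"dy": 0,"dz": 0.3,"rx": 0,"ry": 0,"rz": 0,"claw": 1}
    - {"dx": 0.08,"dy": 0,"dz": 0.5,"rx": 0,"ry": 0,"rz": 0,"claw": 1}
    - {"dx": 0.08,"dy": 0,"dz": 0.5,"rx": 0,"ry": 0,"rz": 0,"claw": 1}

```text
time: 7.5
tool_pos: [0.5357, -0.1635, 0.1006]
tool_rot: [0.001, 0.155, 0.988, -0.0]
contact_force: [-4.6, 1.8, 10.4]
gripper_width: 0.153
```

```bash
python3 -c "
from h import *
mv([.5355,-.163,.100],162.1)"
```

```text
t 7.5 pos [ 0.5357 -0.1635  0.1006] yaw 162.15 F [-4.6  1.8 10.4] w 0.153 q [-0.43  0.02  1.88 -0.    1.25 -1.69]
dxyz cm [0.03 0.04 0.06] r [-0.0006  0.0016  0.0008]
```

play_rows:
  commands:
    - {"dx": 0.08,"dy": 0,"dz": 0.3,"rx": 0,"ry": 0,"rz": 0,"claw": 1}
    - {"dx": 0.08,"dy": 0,"dz": 0.4,"rx": 0,"ry": 0,"rz": 0,"claw": 1}
    - {"dx": 0.08,"dy": 0,"dz": 0.4,"rx": 0,"ry": 0,"rz": 0,"claw": 1}

```text
time: 7.8
tool_pos: [0.5357, -0.1635, 0.1002]
tool_rot: [0.001, 0.155, 0.988, -0.001]
contact_force: [-8.2, 3.6, 15.8]
gripper_width: 0.15
```

```bash
python3 -c "
from h import *
im=grab_frame('side')
cv2.imwrite('pics/e3.png',cv2.resize(im[270:420,180:340],None,fx=4,fy=4,interpolation=cv2.INTER_CUBIC))
mv([.5355,-.163,.100],162.1)"
```

```text
t 7.85 pos [ 0.5357 -0.1635  0.1002] yaw 162.16 F [-8.4  2.6 16.4] w 0.152 q [-0.43  0.02  1.88 -0.    1.24 -1.69]
dxyz cm [0.03 0.04 0.02] r [-0.0008  0.0025  0.0011]
```

View pics/e3.png

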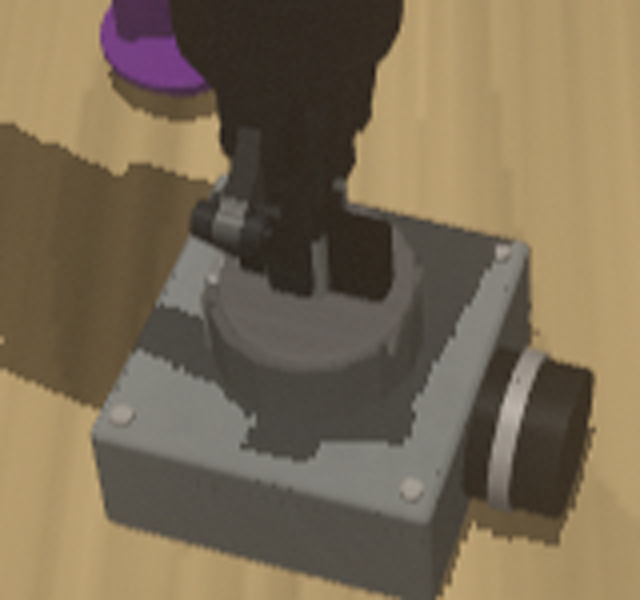

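play_rows:
  commands:
    - {"dx": 0.15,"dy": 0,"dz": 0.35,"rx": 0,"ry": 0,"rz": 0.08,"claw": 1}
    - {"dx": 0.15,"dy": 0,"dz": 0.35,"rx": 0,"ry": 0,"rz": 0.18,"claw": 1}
    - {"dx": 0.15,"dy": 0,"dz": 0.35,"rx": 0,"ry": 0,"rz": 0.28,"claw": 1}

```text
time: 8.15
tool_pos: [0.5364, -0.1629, 0.1002]
tool_rot: [0.003, 0.293, 0.956, 0.0]
contact_force: [-1.6, 4.7, 13.1]
gripper_width: 0.151
```

```bash
python3 -c "
from h import *
mv([.5355,-.163,.099],72)
print(monitor.state()['ft_torque'])"
```

```text
t 8.15 pos [ 0.5364 -0.1629  0.1002] yaw 145.92 F [-1.6  4.7 13.1] w 0.151 q [-0.43  0.01  1.88  0.    1.24 -1.4 ]
dxyz cm [ 0.07 -0.06  0.12] r [0.0064 0.0037 1.2901]
[0.95871647 0.43116166 0.22941317]
```

play_rows:
  commands:
    - {"dx": 0.05,"dy": -0.05,"dz": 0.35,"rx": 0.006,"ry": 0.004,"rz": 0.12,"claw": 1}
    - {"dx": 0.05,"dy": -0.05,"dz": 0.35,"rx": 0.006,"ry": 0.004,"rz": 0.24,"claw": 1}
    - {"dx": 0.05,"dy": -0.05,"dz": 0.35,"rx": 0.006,"ry": 0.004,"rz": 0.36,"claw": 1}
    - {"dx": 0.05,"dy": -0.05,"dz": 0.35,"rx": 0.006,"ry": 0.004,"rz": 0.48,"claw": 1}

```text
time: 8.55
tool_pos: [0.5381, -0.1619, 0.1003]
tool_rot: [0.002, 0.514, 0.858, 0.001]
contact_force: [-2.3, 6.6, 12.8]
gripper_width: 0.155
```

```bash
python3 -c "
from h import *
mv([.536,-.163,.099],72)
print(monitor.state()['ft_torque'])"
```

```text
t 8.55 pos [ 0.5381 -0.1619  0.1003] yaw 118.2 F [-2.3  6.6 12.8] w 0.155 q [-0.43  0.02  1.88  0.    1.24 -0.92]
dxyz cm [-0.   -0.24  0.12] r [0.0049 0.001  0.8063]
[0.98905737 0.42744269 0.1647808 ]
```

play_rows:
  commands:
    - {"dx": 0,"dy": -0.05,"dz": 0.35,"rx": 0.005,"ry": 0,"rz": 0.12,"claw": 1}
    - {"dx": 0,"dy": -0.05,"dz": 0.35,"rx": 0.005,"ry": 0,"rz": 0.24,"claw": 1}
    - {"dx": 0,"dy": -0.05,"dz": 0.35,"rx": 0.005,"ry": 0,"rz": 0.36,"claw": 1}
    - {"dx": 0,"dy": -0.05,"dz": 0.35,"rx": 0.005,"ry": 0,"rz": 0.48,"claw": 1}

```text
time: 8.95
tool_pos: [0.5394, -0.1616, 0.1002]
tool_rot: [0.002, 0.704, 0.71, 0.001]
contact_force: [-3.3, 5.6, 12.4]
gripper_width: 0.15
```

```bash
python3 -c "
from h import *
mv([.538,-.162,.099],70)
print(monitor.state()['ft_torque'])"
```

```text
t 8.95 pos [ 0.5394 -0.1616  0.1002] yaw 90.48 F [-3.3  5.6 12.4] w 0.15 q [-0.42  0.02  1.87  0.    1.24 -0.43]
dxyz cm [-0.04 -0.14  0.12] r [0.0035 0.0007 0.3575]
[0.84884144 0.62576352 0.16129586]
```

play_rows:
  commands:
    - {"dx": 0,"dy": -0.05,"dz": 0.4,"rx": 0.003,"ry": 0,"rz": 0.12,"claw": 1}
    - {"dx": 0,"dy": -0.05,"dz": 0.4,"rx": 0.003,"ry": 0,"rz": 0.24,"claw": 1}
    - {"dx": 0,"dy": -0.05,"dz": 0.4,"rx": 0.003,"ry": 0,"rz": 0.34,"claw": 1}
    - {"dx": 0,"dy": -0.05,"dz": 0.4,"rx": 0.003,"ry": 0,"rz": 0.36,"claw": 1}
    - {"dx": 0,"dy": -0.05,"dz": 0.4,"rx": 0.003,"ry": 0,"rz": 0.36,"claw": 1}

```text
time: 9.45
tool_pos: [0.5379, -0.1603, 0.1003]
tool_rot: [-0.002, 0.818, 0.575, -0.002]
contact_force: [-16.9, 9.4, 26.2]
gripper_width: 0.161
```

```bash
python3 -c "
from h import *
mv([.539,-.162,.099],70)
print(monitor.state()['ft_torque'])"
```

```text
t 9.45 pos [ 0.5379 -0.1603  0.1003] yaw 70.26 F [-16.9   9.4  26.2] w 0.161 q [-0.42  0.02  1.87 -0.    1.25 -0.08]
dxyz cm [-0.12  0.16  0.13] r [-0.0048  0.0009  0.0045]
[1.37762202 2.78119562 2.02335638]
```

play_rows:
  commands:
    - {"dx": 0,"dy": 0,"dz": 0.3,"rx": 0,"ry": 0,"rz": 0.01,"claw": 1}
    - {"dx": 0,"dy": 0,"dz": 0.3,"rx": 0,"ry": 0,"rz": 0.01,"claw": 1}
    - {"dx": 0,"dy": 0,"dz": 0.3,"rx": 0,"ry": 0,"rz": 0.01,"claw": 1}

```text
time: 9.75
tool_pos: [0.5377, -0.1602, 0.1003]
tool_rot: [-0.002, 0.819, 0.574, -0.003]
contact_force: [-10.5, 4.5, 16.4]
gripper_width: 0.153
```

```bash
python3 -c "
from h import *
mv([.539,-.162,.099],70)
print(monitor.state()['ft_torque'])
im=grab_frame('side')
cv2.imwrite('pics/f1.png',cv2.resize(im[270:420,180:340],None,fx=4,fy=4,interpolation=cv2.INTER_CUBIC))
cv2.imwrite('pics/f1s.png',im)
im=grab_frame('wrist');cv2.imwrite('pics/f2.png',im)
for i in range(10): grab_frame('top')
mv([.539,-.162,.099],70)
print(monitor.state()['ft_torque'])
"
```

```text
t 9.75 pos [ 0.5377 -0.1602  0.1003] yaw 70.09 F [-10.5   4.5  16.4] w 0.153 q [-0.42  0.02  1.87 -0.    1.25 -0.07]
dxyz cm [-0.12  0.18  0.13] r [-0.0062  0.0029  0.0016]
[0.56643537 1.60082915 2.00118368]
t 10.35 pos [ 0.5378 -0.1602  0.1003] yaw 70.1 F [-9.9  5.1 16.3] w 0.155 q [-0.42  0.02  1.87 -0.    1.25 -0.07]
dxyz cm [-0.13  0.18  0.13] r [-0.0062  0.0028  0.0017]
[0.57190263 1.67501836 2.03122617]
```

View pics/f1.png

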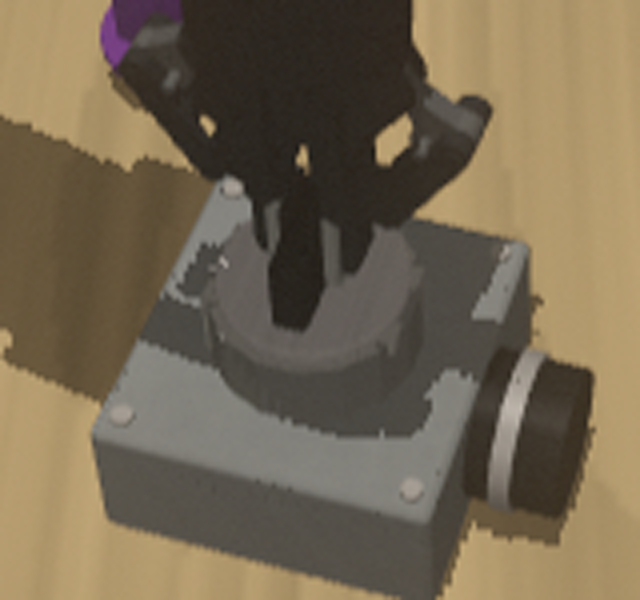

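View pics/f2.png

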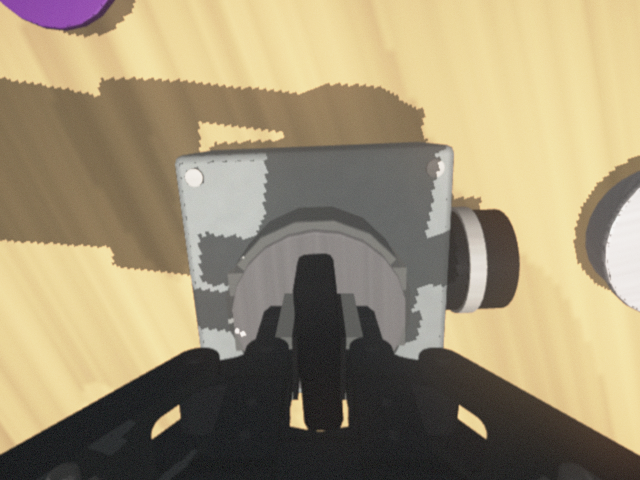

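play_rows:
  commands:
    - {"dx": 0,"dy": 0.05,"dz": 0.4,"rx": -0.006,"ry": 0.003,"rz": 0.01,"claw": 1}
    - {"dx": 0,"dy": 0.05,"dz": 0.4,"rx": -0.006,"ry": 0.003,"rz": 0.01,"claw": 1}
    - {"dx": 0,"dy": 0.05,"dz": 0.4,"rx": -0.006,"ry": 0.003,"rz": 0.01,"claw": 1}
    - {"dx": 0,"dy": 0.05,"dz": 0.4,"rx": -0.006,"ry": 0.003,"rz": 0.01,"claw": 1}

```text
time: 10.75
tool_pos: [0.5378, -0.1603, 0.1003]
tool_rot: [-0.001, 0.819, 0.573, -0.002]
contact_force: [-14.6, 5.5, 22.1]
gripper_width: 0.157
```

```bash
python3 -c "
from h import *
for k in range(2):
  mv([.539,-.162,.099],70)
  print(monitor.state()['ft_torque'])
  for i in range(5): im=grab_frame('top')
cv2.imwrite('pics/g1.png',im)
"
```

```text
t 10.75 pos [ 0.5378 -0.1603  0.1003] yaw 69.94 F [-14.6   5.5  22.1] w 0.157 q [-0.42  0.02  1.87 -0.    1.25 -0.07]
dxyz cm [-0.12  0.17  0.13] r [-0.0029  0.0019 -0.001 ]
[0.81606911 2.36213296 2.10647725]
t 11.0 pos [ 0.5378 -0.1602  0.1003] yaw 69.95 F [-13.2   6.1  22. ] w 0.156 q [-0.42  0.02  1.87 -0.    1.25 -0.07]
dxyz cm [-0.12  0.17  0.13] r [-0.0029  0.0019 -0.001 ]
[0.84319468 2.35768336 2.15927349]
```

View pics/g1.png

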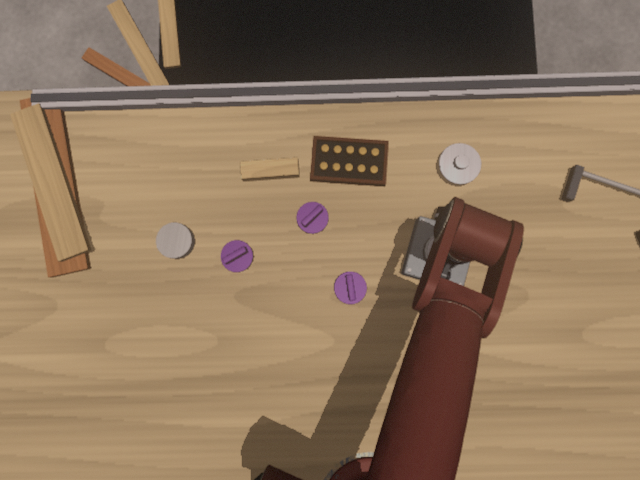

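The top view shows the bystanders and purple look-alikes at the same pixels as before, with the cap at the port under the gripper. z, force and torque are steady, so I'm handing the job in.

```bash
python3 -c "
from h import *
ticket.job_done()
mv([.539,-.162,.099],70)"
```

```text
the job is handed in; nothing more can be done
the job is handed in; nothing more can be done
```

I picked the aluminium cap up by its black bar and put its lugs into the port's slots. I then pressed it onto the rim, turned it clockwise to the stop, and handed the job in at about 11 s, still gripping and pressing.

**Last checks:**
- **Turn:** about 92° (tool yaw from 162.2° to 70°). The twist torque rose from about 0.2 to 2.1 N·m at the stop.
- **Home:** the tool height stayed at 0.1003 m, against 0.100 m worked out for flange on rim. The push was about 22 N, more than the spring's 12.5 N, and the side view showed the flange on the rim.
- **Bystanders:** the last top view shows them and the purple look-alikes where they were.

**Disagreements:**
- The wrist camera measured sizes about 2% small, and the two cameras differed by 1–2 mm.
- The cap seems to sit a few mm off centre along the jaws. About 14 N of sideways force remained at the end, with a tilt of about 0.2°.

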